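Load a cantilever beam, slide it out to the gauge and hold it

ROBOT

A 6-joint arm with a two-finger parallel gripper is mounted at the origin on the work surface; the furniture and walls round the work are solid. World frame = base frame: x ahead of the robot, y to its left, z up, the work surface at z = 0. Lengths are in m, angles in degrees, forces in N, time in s.
With the tool pointing down it reaches from about 0.3 to 0.75 m from the base axis. Payload 8.5 kg.
Tool frame: the origin (TCP) lies between the finger pads; the fingertips stand 17 mm ahead of it and the grasp point (between the pads) lies 2 mm behind it (env.tip_reach is the distance from the TCP to the fingertips, in m); z points along the fingers, y is the line along which they close (so a half turn about z gives the same grasp; the last joint's range is limited). The gripper opens to 85 mm and grips with 20 to 120 N. Pads are 22 mm wide; open, the fingers measure 114 mm over their backs; the gripper's body (76 mm by 85 mm) begins 54 mm behind the grasp point. The pads swing forward as they close: fully open they stand 13 mm farther back than shut.
Start: joints at [-12.336, 21.807, 74.336, -0, 83.858, -12.336], TCP at [0.55, 0, 0.213] pointing down, gripper open.
Joint ranges: [-178.18, 178.18], [-50.72, 133.34], [12.68, 142.11], [-81.47, 261.47], [9.98, 163.14], [-165.26, 165.26]. Speed limits (degrees/s): [136.94, 136.94, 180, 180, 180, 180].

INTERFACE

Orientations are given as a 3x3 rotation matrix whose columns are the frame's x, y, z axes.
In Python, from rig import env, viewer gives the robot as it stands.
- The arm moves only by the tool move_arm, never from a script. Its argument "motion" is a list of rows, each a list of 2 entries, a list of its own where there are three numbers: the shift along the tool's x, y, z normalised to -1 to 1, where 1 is 50 mm, then the turn, a rotation vector about the tool's x, y, z normalised to -1 to 1, where 1 is 8 degrees. A call has 1 to 20 rows; each row shifts and turns the commanded pose from where the row before left it, along the tool's axes as they then stand; what a row does not reach is not made up. A row lasts 1/10 s, in which the tool goes at most 50 mm and 8.59 degrees, less where a joint would pass 70% of its speed; a pose out of reach is approached as far as the arm can. A call with a number of a shift or a turn outside -1 to 1 is refused whole. A call with a gripper value outside its range is refused whole. "claw" is the closure, from 0 (fully open) to 1 (shut), set as the call begins (left out, the last holds). The fingers move at their own pace and stop on an object; "force" is the grip in N (left out, the last holds). Time passes only in rows, so rows that do not move let the fingers close. It gives the time, the measured TCP pose, the force, the opening and the grip force at its end, in the units of the state.
- env.observe(): the state, without advancing time (a new reading comes with each control period).
- viewer.get_image(name): name is "scene" or "side" or "wrist"; returns a dict with "frame" (420x560x3 uint8, red, green, blue), "depth" (420x560 float32, m along the optical axis (not along the pixel's ray), 0 where there is no reading), "fx", "fy", "cx", "cy" (pixels), "k1" (the pictures are not rectified: a ray, as slopes to the right and down, at radius r is drawn at 1 + k1 r^2 times it, then the intrinsics apply), "eye" and "attitude" of the camera in the world; the wrist camera has in their place "T_tool_cam" (4x4, takes a point from camera to tool coordinates, whose origin is the TCP and whose axes are the flange's). Camera axes: x right, y up, looking along -z (the intrinsics and any distortion apply to the point x, -y, -z); pixel columns grow to the right and rows downward; lengths in m; the calibration is good to about 2 mm. A picture is of the moment at which its call begins: read the wrist's pose just before it.
- env.close_job(): hands the job in; it is judged then, once.
The state is a dict: "time_s": time; "q": joint angles; "qvel": joint speeds; "joint_efforts": joint torques, N m; "position": TCP position; "tool_rot": TCP orientation; "ft_force": force on the tool from outside, world axes, zero at the start; "wrist_torque": the same for the moment, N m; "grip_width": finger opening in m; "gripper_force": force on a finger pad.
Only numpy, scipy, OpenCV 4.12 (cv2) and the standard library are available. Lean on these libraries where they do the work, as an engineer would, in place of code of your own. Each camera call takes 0.05 s, during which the arm holds its last target. There are 200 camera calls.

TASK

Set up the overhanging-beam test: stand the largest of the three brass weights upright in the brass ring on the wooden beam while the beam still lies back on the blue block, and let go of it. Then take the beam by its wooden grip and slide it along the block, without lifting it, straight out over the block's edge until its red outer end is level with the red pointer of the gauge, not touching the gauge. The loaded beam would tip there, so finish while still holding the grip, with the beam flat on the block and at rest; leave the two smaller weights, the stopwatch and the eraser alone.

Things in the scene. Friction and masses are not known exactly. Their poses are not given: they have to be found in the camera images.
- block: blue support block, fixed to the bench, 100 x 230 mm in plan and 60 mm high; origin at the centre of its underside; its y axis runs along its length and its -y end (to the robot's right) is the outer end, over which the beam is slid; x is across it. The beam lies on its flat top, 60 mm above the bench; it has no rims or guides
- beam: loose wooden beam, 280 x 56 x 10 mm, about 190 g, lying on the block along the block's y axis; origin at the centre of its underside; its -y end is the outer end and has a red band. At the start it sticks out over the block's outer edge by 0 to 25 mm and may be turned up to 2 degrees and off to a side by 4 mm
- beam_end (a point): middle of the upper edge of the beam's red outer end (140 mm from the beam's centre towards -y, 10 mm above its underside); axes as the beam's
- beam_cup (a point): centre of the brass ring on the beam, on the beam's upper face, 30 mm in from the outer end; the ring has 42 mm inside and 50 mm outside diameter and stands 6 mm above the beam's upper face; the weight stands inside it on the beam's upper face
- beam_grip (a point): centre of the dark wooden grip fixed on the beam, 235 mm in from the outer end: 22 mm wide across the beam (its x), 46 mm long along the beam (its y), 40 mm high above the beam's upper face; this point lies on its axis 20 mm above the beam's upper face. Pinch it across its width from above
- gauge: setting gauge fixed to the bench beyond the block's outer edge on the side away from the robot: dark foot 44 x 50 mm, a steel post of 10 mm diameter, 91 mm high, and a red pointer 65 mm above the bench that points across towards the beam's path; axes parallel to the block's; origin at the underside of its foot, under the post. The beam's outer end belongs level with the post's centre along y, which is 125 to 155 mm past the block's outer edge
- gauge_tip (a point): tip of the gauge's red pointer, 31 mm from the post towards the beam's path and 65 mm above the bench; the beam's side passes about 11 mm from it. Axes parallel to the block's
- weight_large: largest brass weight, 29 mm diameter, 43 mm high, about 200 g, a cylinder 33 mm high with a 16 mm knob on top; origin at the centre of its underside; stands upright on the bench near the other two, whose places are swapped with it at random
- weight_medium: middle brass weight, 23 mm diameter, 36 mm high; not to be moved; origin at the centre of its underside
- weight_small: smallest brass weight, 18 mm diameter, 31 mm high; not to be moved; origin at the centre of its underside
- stopwatch: dark stopwatch lying on the bench, 68 x 56 x 17 mm; not to be moved; origin at the centre of its underside
- eraser: blue and white eraser, 20 x 42 x 12 mm; not to be moved; origin at the centre of its underside
- block_edge (a point): middle of the block's outer upper edge, over which the beam slides: 115 mm from the block's centre towards its -y, 60 mm above the bench; axes as the block's
Things that resemble listed ones, but are neither listed nor needed, are in the scene too. What is shaped like the gauge but turquoise is not meant.

How it is judged (in metres and radians):
On the way:
1. the largest weight stands in the brass ring, let go, while the beam sticks out by less than 60 mm (horizontal distance between weight_large and beam_cup below 0.01 m and z of weight_large in the frame of beam_cup below 0.004 m and angle between weight_large's own z axis and vertical below 0.12 rad and contact force between the fingers and weight_large below 0.1 N and y of beam_end in the frame of block_edge above -0.06 m), for 0.2 s.
At the end, for the whole second after the job is handed in: beam's outer end within 6 mm of level with the pointer; beam held, at rest, flat on the block (0.04 rad), along it (0.09 rad, 18 mm off its middle), clear of the gauge; largest weight upright in the ring, not touched; smaller weights, stopwatch, eraser moved under 20 mm (y of beam_end in the frame of gauge between -0.006 and 0.006 m and x of beam in the frame of block between -0.018 and 0.018 m and angle between the y axis of beam and the y axis of block, either way round below 0.09 rad and angle between beam's own z axis and vertical below 0.04 rad and z of beam in the frame of block below 0.065 m and contact force between beam and block above 0.5 N and contact force between the fingers and beam above 1 N and contact force between beam and gauge below 0.1 N and linear speed of beam below 0.02 m/s and horizontal distance between weight_large and beam_cup below 0.011 m and z of weight_large in the frame of beam_cup below 0.004 m and angle between weight_large's own z axis and vertical below 0.12 rad and contact force between the arm and weight_large below 0.1 N and distance of each of weight_medium, weight_small, stopwatch, eraser from where it was at the start of the episode below 0.02 m); the arm keeps its last pose, push and grip.
It fails at once if the beam is lifted off the block by more than 15 mm (z of beam in the frame of block above 0.075 m).
It fails at once if the beam tips by more than 0.15 rad (angle between beam's own z axis and vertical above 0.15 rad).
It fails at once if a smaller weight, the stopwatch or the eraser is moved by more than 20 mm (distance of any of weight_medium, weight_small, stopwatch, eraser from where it was at the start of the episode above 0.02 m).
It also fails if it takes over 48 s, if anything falls off the work surface, if the arm or the gripper's body presses on something with over 40 N, if the wrist force passes 120 N, or if a joint passes its speed limit or range.

## Working session

There is one attempt and no reset: what is moved stays moved. The work goes in short steps, Python scripts to look and compute and a tool call to move; the robot and the scene stay as the last step left them, time stands still between calls to the robot, and variables do not carry over. Pictures are saved under pics/ and viewed, at most 13 in all, crops included, and the job is handed in when it is done.

Besides the shell and the picture viewer there is one more tool, called after ">>>" as name(argument=value, ...), one argument or row to a line, values as JSON. move_arm: Moves the arm, as the interface text tells. Scaled input: -1 to 1 covers 50 mm each way for a shift and 8 degrees each way for a turn. Its arguments: {"type":"object","properties":{"motion":{"type":"array","items":{"type":"array"}},"claw":{"type":"number"},"force":{"type":"number"}},"required":["motion"]}

```bash
mkdir -p pics
cat > h.py <<'E'
import numpy as np, cv2
from rig import env, viewer
def cam(name):
    s=env.observe(); im=viewer.get_image(name)
    if "T_tool_cam" in im:
        T=np.eye(4);T[:3,:3]=s["tool_rot"];T[:3,3]=s["position"];T=T@np.array(im["T_tool_cam"])
        im["R"],im["c"]=T[:3,:3],T[:3,3]
    else:
        im["c"]=np.array(im["eye"]); im["R"]=np.array(im["attitude"])
    return im
def rays(im,uv):
    K=np.array([[im["fx"],0,im["cx"]],[0,im["fy"],im["cy"]],[0,0,1.]])
    p=cv2.undistortPoints(np.array(uv,float).reshape(-1,1,2),K,np.array([im["k1"],0,0,0.]))[:,0]
    return np.c_[p[:,0],-p[:,1],-np.ones(len(p))]@im["R"].T
def plane(im,uv,z):
    d=rays(im,uv); return im["c"]+d*((z-im["c"][2])/d[:,2])[:,None]
def cloud(im):
    h,w=im["depth"].shape; v,u=np.mgrid[:h,:w]
    return (im["c"]+rays(im,np.c_[u.ravel(),v.ravel()])*im["depth"].ravel()[:,None]).reshape(h,w,3)
E
python3 - <<'E'
from h import *
import pickle
for n in["scene","side","wrist"]:
    im=cam(n); cv2.imwrite(f"pics/{n}.png",im["frame"][...,::-1]); pickle.dump(im,open(n+".pkl","wb"))
    print(n,im["c"],im["fx"],im["k1"],np.shape(im.get("attitude",0)))
print(env.observe())
E
```

```text
scene [ 0.00225225 -0.49301963  0.57724065] 390.2503624189015 -0.0937750772822245 (3, 3)
side [ 0.61908874 -1.12416245  0.64009887] 536.7106138605974 -0.09289514329553543 (3, 3)
wrist [0.55020083 0.07838463 0.37472443] 299.04505655565737 -0.03396173842788963 ()
{'time_s': 0.15, 'q': array([-1.23359500e+01,  2.18336478e+01,  7.43696412e+01, -5.31513323e-04,
        8.38582761e+01, -1.23366649e+01]), 'qvel': array([-0.00727427, -0.05049447, -0.09562597,  0.08288649,  0.05498922,
        0.0062166 ]), 'joint_efforts': array([ 1.94521621e-03, -4.48624384e+01, -2.31344014e+01, -1.86937300e-04,
        3.77541786e-03, -1.65174959e-05]), 'position': array([5.49777165e-01, 4.21780769e-05, 2.12969570e-01]), 'tool_rot': array([[-1.33591198e-05,  9.99999447e-01, -1.05167538e-03],
       [ 9.99999976e-01,  1.35910764e-05,  2.20552250e-04],
       [ 2.20566422e-04, -1.05167241e-03, -9.99999423e-01]]), 'ft_force': array([ 0.30305379,  0.00945004, -0.2944315 ]), 'wrist_torque': array([-0.00399156,  0.0159307 , -0.02890321]), 'gripper_force': 0.0, 'grip_width': 0.08565299725947095}
```

View pics/scene.png

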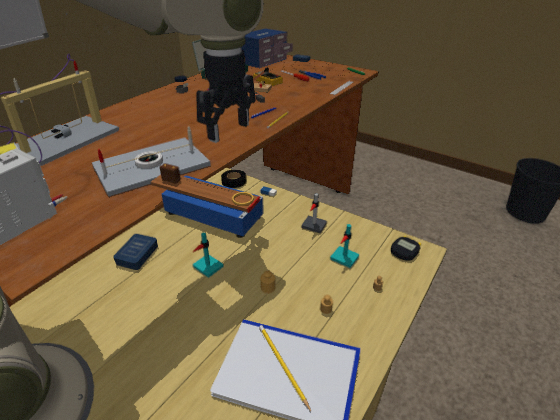

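View pics/side.png

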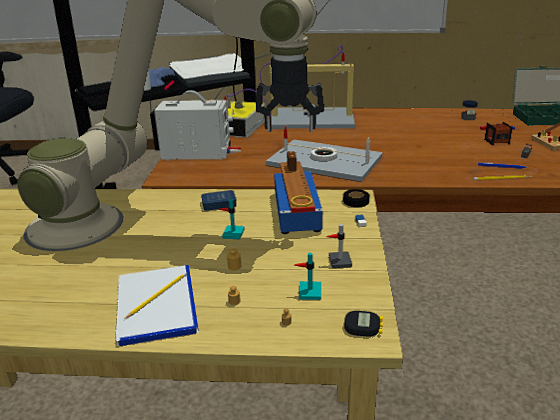

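View pics/wrist.png

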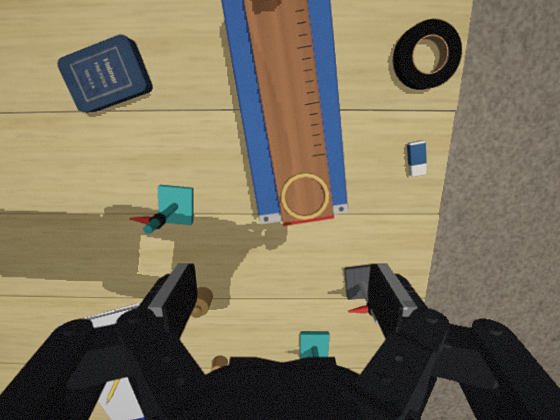

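```bash
cat > m.py <<'E'
from h import *
import pickle
W={}
for n in["scene","side","wrist"]:
    im=pickle.load(open(n+".pkl","rb")); P=cloud(im); hsv=cv2.cvtColor(im["frame"],cv2.COLOR_RGB2HSV); H,S,V=[hsv[...,i].astype(int) for i in range(3)]
    ok=(im["depth"]>0)&(P[...,0]>.2)&(P[...,0]<.85)&(P[...,1]<.45)&(P[...,2]<.16)&(P[...,1]>-.6)
    print(n)
    def comps(m,name,mn=15):
        k,l,st,_=cv2.connectedComponentsWithStats((m&ok).astype(np.uint8))
        for i in range(1,k):
            if st[i,4]>=mn:
                q=P[l==i]; print(name,st[i].tolist(),"med",np.median(q,0).round(4),"lo",np.percentile(q,3,axis=0).round(4),"hi",np.percentile(q,97,axis=0).round(4))
    red=((H<6)|(H>174))&(S>170)&(V>90)
    comps(red,"red")
    comps((H>105)&(H<125)&(S>150)&(P[...,2]>.03),"blue",60)
    comps((H>82)&(H<98)&(S>120),"turq",60)
    up=(P[...,2]>.008)&(P[...,2]<.06)&(H>8)&(H<25)&(S>90)
    comps(up,"brassy",40)
    comps((P[...,2]>.012)&(S<90)&(V<150),"dark",40)
E
python3 m.py
```

```text
scene
red [98, 149, 4, 13, 22] med [0.5054 0.4429 0.0873] lo [0.5036 0.4394 0.0677] hi [0.5102 0.447  0.0996]
red [52, 195, 7, 6, 19] med [0.3468 0.4302 0.0358] lo [0.3389 0.4282 0.0324] hi [0.3567 0.4338 0.0378]
red [248, 197, 12, 12, 24] med [ 0.5786 -0.0352  0.0698] lo [ 0.5562 -0.0389  0.0671] hi [ 0.6037 -0.0289  0.0716]
red [311, 204, 5, 6, 18] med [ 0.6461 -0.1543  0.0669] lo [ 0.6355 -0.1569  0.0653] hi [ 0.6515 -0.15    0.0688]
red [341, 235, 7, 8, 21] med [ 0.5828 -0.2634  0.0674] lo [ 0.5711 -0.2662  0.0644] hi [ 0.5911 -0.2599  0.0695]
red [194, 245, 9, 6, 25] med [ 0.3963 -0.0367  0.0665] lo [ 0.3865 -0.0402  0.065 ] hi [ 0.4035 -0.0342  0.0689]
blue [162, 190, 100, 40, 1497] med [0.5172 0.0467 0.0525] lo [ 0.4963 -0.0406  0.0312] hi [0.5917 0.1733 0.0608]
turq [331, 239, 28, 29, 383] med [ 0.5944 -0.2654  0.0092] lo [ 0.5766 -0.2866  0.0032] hi [ 0.6169 -0.2407  0.047 ]
turq [193, 247, 30, 30, 414] med [ 0.4084 -0.0412  0.0091] lo [ 0.3897 -0.0622  0.0045] hi [ 0.4308 -0.0156  0.0496]
brassy [226, 172, 15, 7, 52] med [0.7244 0.1492 0.0142] lo [0.696  0.1301 0.0087] hi [
[... 6386 characters left out ...]
86 0.094  0.0223] hi [0.381  0.1455 0.0253]
dark [102, 57, 16, 27, 147] med [0.3609 0.1248 0.0238] lo [0.3557 0.1115 0.0225] hi [0.3663 0.1359 0.0252]
dark [93, 61, 15, 27, 136] med [0.3498 0.12   0.0238] lo [0.3448 0.1075 0.0226] hi [0.3543 0.132  0.0252]
dark [84, 69, 12, 20, 88] med [0.3366 0.116  0.0239] lo [0.3323 0.1065 0.0226] hi [0.3406 0.1247 0.0256]
dark [322, 118, 5, 40, 40] med [0.5917 0.0542 0.07  ] lo [0.589  0.0364 0.0604] hi [0.594  0.0719 0.072 ]
dark [151, 213, 14, 13, 49] med [ 0.4158 -0.0304  0.0705] lo [ 0.4095 -0.0386  0.0621] hi [ 0.4187 -0.0282  0.0727]
dark [358, 280, 11, 25, 124] med [ 0.6574 -0.1447  0.0314] lo [ 0.6551 -0.1489  0.0126] hi [ 0.663  -0.1428  0.0609]
```

>>> move_arm(
  motion=[
    [[-0.6, -0.28, 0], [0, 0, 0]],
    [[-0.6, -0.28, 0], [0, 0, 0]],
    [[-0.6, -0.28, 0], [0, 0, 0]],
    [[-0.6, -0.28, 0], [0, 0, 0]],
    [[-0.6, -0.28, 0], [0, 0, 0]],
    [[-0.6, -0.28, 0], [0, 0, 0]],
    [[-0.6, -0.28, 0], [0, 0, 0]],
    [[-0.6, -0.28, 0], [0, 0, 0]],
    [[0, 0, 0], [0, 0, 0]],
    [[0, 0, 0], [0, 0, 0]],
    [[0, 0, 0], [0, 0, 0]],
  ],
  claw=0,
)

```text
time_s: 1.25
position: [0.4382, -0.2393, 0.2133]
tool_rot: [[-0.001, 1.0, -0.0], [1.0, 0.001, 0.0], [0.0, -0.0, -1.0]]
ft_force: [0.3, 0.1, -0.8]
grip_width: 0.0856
gripper_force: 0.0
```

Run:
```python
from h import *
import pickle
# block and beam from first wrist image
im=pickle.load(open("wrist.pkl","rb")); P=cloud(im); hsv=cv2.cvtColor(im["frame"],cv2.COLOR_RGB2HSV); H,S,V=[hsv[...,i].astype(int) for i in range(3)]
blue=(H>105)&(H<125)&(S>150)&(P[...,2]>.057)
brown=((H<14)|(H>172))&(S>90)&(P[...,2]>.066)&(P[...,2]<.075)&(abs(P[...,0]-.565)<.07)
vs,xs=[],{k:[] for k in"ABCD"}
for v in range(5,205,4):
    b=np.where(blue[v,200:380])[0]+200; w=np.where(brown[v,200:380])[0]+200
    if len(b)<5 or len(w)<20: continue
    xs["A"].append((b[0]-.5,v));xs["B"].append((b[-1]+.5,v));xs["C"].append((w[0]-.5,v));xs["D"].append((w[-1]+.5,v))
for k in"ABCD":
    q=plane(im,xs[k],.06 if k in"AB" else .07)
    q=q[q[:,1]<.15]
    c=np.polyfit(q[:,1],q[:,0],1); r=q[:,0]-np.polyval(c,q[:,1]); g=abs(r)<.002; c=np.polyfit(q[g,1],q[g,0],1)
    print(k,"slope deg",np.degrees(np.arctan(c[0])).round(2),"x at y=0",c[1].round(4),"x at .1",np.polyval(c,.1).round(4),g.mean())
red=((H<6)|(H>174))&(S>170)&(V>90)&(P[...,2]>.066)&(abs(P[...,0]-.578)<.03)
v,u=np.where(red); low=[(x,v[u==x].max()+.5) for x in np.unique(u)]
q=plane(im,low,.07);print("end",q[::6,:2].round(4).tolist())
low=[(x,np.where(blue[:,x])[0].max()+.5) for x in list(range(262,275,3))+list(range(336,346,3))]
print("edge",plane(im,low,.06)[:,:2].round(4).tolist())
im=cam("wrist"); print(env.observe()["position"]); cv2.imwrite("pics/w2.png",im["frame"][...,::-1]); pickle.dump(im,open("w2.pkl","wb"))
```

```text
A slope deg -8.15 x at y=0 0.5192 x at .1 0.5048 1.0
B slope deg -7.99 x at y=0 0.6175 x at .1 0.6035 1.0
C slope deg -9.47 x at y=0 0.5442 x at .1 0.5275 1.0
D slope deg -9.21 x at y=0 0.5995 x at .1 0.5833 0.9761904761904762
end [[0.5506, -0.0371], [0.5571, -0.0371], [0.5637, -0.0371], [0.5702, -0.0359], [0.5767, -0.0348], [0.5832, -0.0336], [0.5896, -0.0324], [0.5961, -0.0313], [0.6025, -0.0301]]
edge [[0.5272, -0.0291], [0.5269, -0.2419], [0.5296, -0.3294], [0.5373, -0.0279], [0.5406, -0.0279], [0.6089, -0.0173], [0.6329, -0.3417], [0.635, -0.3098], [0.6406, -0.3276]]
[ 0.43826368 -0.2391631   0.21337435]
```

View pics/w2.png

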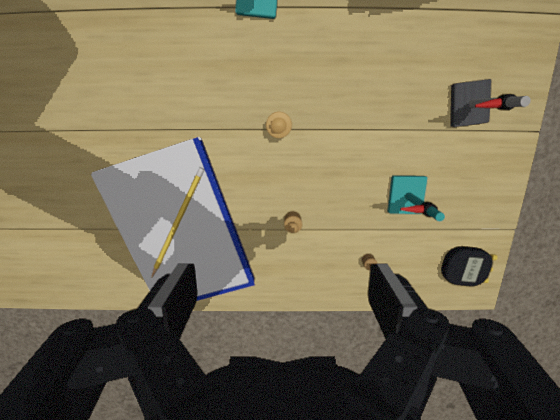

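Run:
```python
from h import *
import pickle
im=pickle.load(open("w2.pkl","rb")); P=cloud(im); hsv=cv2.cvtColor(im["frame"],cv2.COLOR_RGB2HSV); H,S,V=[hsv[...,i].astype(int) for i in range(3)]
m=(P[...,2]>.01)&(P[...,2]<.05); m[:90]=0;m[160:]=0;m[:,:240]=0;m[:,320:]=0
for a,b in[(.039,.05),(.028,.037),(.01,.05)]:
    v,u=np.where(m&(P[...,2]>a)&(P[...,2]<b)); 
    (c,r)=cv2.minEnclosingCircle(np.c_[u,v].astype(np.float32)); print(a,c,r,plane(im,[c],(a+b)/2 if a>.02 else .03),P[v,u].mean(0))
uu=np.array([-np.sin(np.radians(8.07)),np.cos(np.radians(8.07))])
# post top
k=np.zeros(H.shape,bool);k[80:130,500:545]=1
v,u=np.where(k&(P[...,2]>.085)&(P[...,2]<.1)&(im["depth"]>0));c=(u.mean(),v.mean());q=plane(im,[c],.091)[0];print("post top",len(u),c,q,q[:2]@uu)
for n in["w2","wrist"]:
    im=pickle.load(open(n+".pkl","rb")); P=cloud(im); hsv=cv2.cvtColor(im["frame"],cv2.COLOR_RGB2HSV); H,S,V=[hsv[...,i].astype(int) for i in range(3)]
    red=((H<6)|(H>174))&(S>170)&(V>90)&(P[...,2]>.06)&(P[...,0]>.61)&(P[...,1]<-.1)
    v,u=np.where(red); q=plane(im,np.c_[u,v],.066); t=np.argsort(u)[:8]; print(n,len(u),"tip",q[t].mean(0),q[t].mean(0)[:2]@uu,"all",q.mean(0),q.mean(0)[:2]@uu)
# ring
im=pickle.load(open("wrist.pkl","rb"));P=cloud(im); hsv=cv2.cvtColor(im["frame"],cv2.COLOR_RGB2HSV);H,S,V=[hsv[...,i].astype(int) for i in range(3)]
k=np.zeros(H.shape,np.uint8);k[165:225,270:340]=1
g=k*((H>15)&(H<28)&(S>90)&(V>120)&(P[...,2]>.07)).astype(np.uint8)
v,u=np.where(g>0);e=cv2.fitEllipse(cv2.convexHull(np.c_[u,v].astype(np.int32)));print(e,plane(im,[e[0]],.076))
```

```text
0.039 (278.9838562011719, 125.03225708007812) 8.032377243041992 [[ 0.43473891 -0.17396229  0.0445    ]] [ 0.43451614 -0.17422235  0.0434897 ]
0.028 (279.0, 124.6875) 13.350106239318848 [[ 0.43462337 -0.17406218  0.0325    ]] [ 0.43450142 -0.1737675   0.03151621]
0.01 (279.0, 124.6875) 13.350106239318848 [[ 0.43459562 -0.17415739  0.03      ]] [ 0.43450668 -0.17393019  0.0357987 ]
post top 146 (np.float64(522.1164383561644), np.float64(101.04109589041096)) [ 0.65824126 -0.14864271  0.091     ] -0.23957652396711557
w2 162 tip [ 0.63174319 -0.1524549   0.066     ] -0.23963108891853005 all [ 0.64553746 -0.15047562  0.066     ] -0.23960788485670267
wrist 82 tip [ 0.63358902 -0.1524796   0.066     ] -0.2399146675260461 all [ 0.64511153 -0.15091454  0.066     ] -0.23998266960093986
((307.907958984375, 200.4673309326172), (49.2618293762207, 60.08952331542969), 140.82000732421875) [[ 0.57647154 -0.00920831  0.076     ]]
```

>>> move_arm(
  motion=[
    [[0.43, -0.03, 0], [0, 0, 0]],
    [[0.43, -0.03, 0], [0, 0, 0]],
    [[0.44, -0.02, 0], [0, 0, 0]],
    [[0, 0, 0.8], [0, 0, 0]],
    [[0, 0, 0.8], [0, 0, 0]],
    [[0, 0, 0.8], [0, 0, 0]],
    [[0, 0, 0.6], [0, 0, 0]],
    [[0, 0, 0.4], [0, 0, 0]],
    [[0, 0, 0.25], [0, 0, 0]],
    [[0, 0, 0.1], [0, 0, 0]],
    [[0, 0, 0], [0, 0, 0]],
    [[0, 0, 0], [0, 0, 0]],
    [[0, 0, 0], [0, 0, 0]],
  ],
)

```text
time_s: 2.6
position: [0.4344, -0.1751, 0.0266]
tool_rot: [[-0.0, 1.0, 0.001], [1.0, 0.0, -0.001], [-0.001, 0.001, -1.0]]
ft_force: [0.4, -0.5, 0.4]
grip_width: 0.0854
gripper_force: 0.0
```

>>> move_arm(
  motion=[
    [[0, 0, 0], [0, 0, 0]],
    [[0, 0, 0], [0, 0, 0]],
    [[0, 0, 0], [0, 0, 0]],
    [[0, 0, 0], [0, 0, 0]],
    [[0, 0, 0], [0, 0, 0]],
    [[0, 0, 0], [0, 0, 0]],
    [[0, 0, 0], [0, 0, 0]],
    [[0, 0, 0], [0, 0, 0]],
    [[0, 0, 0], [0, 0, 0]],
    [[0, 0, 0], [0, 0, 0]],
  ],
  claw=1,
  force=30,
)

```text
time_s: 3.6
position: [0.434, -0.175, 0.0259]
tool_rot: [[-0.0, 1.0, -0.0], [1.0, 0.0, 0.0], [0.0, -0.0, -1.0]]
ft_force: [-0.2, 0.1, 1.2]
grip_width: 0.0
gripper_force: 0.0
```

Run:
```python
from h import *
a=cam("side");cv2.imwrite("pics/s3.png",np.vstack([np.hstack([cv2.resize(a["frame"][170:300,160:300],(560,520),interpolation=2)[...,::-1]])]))
```

```text
(no output)
```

View pics/s3.png

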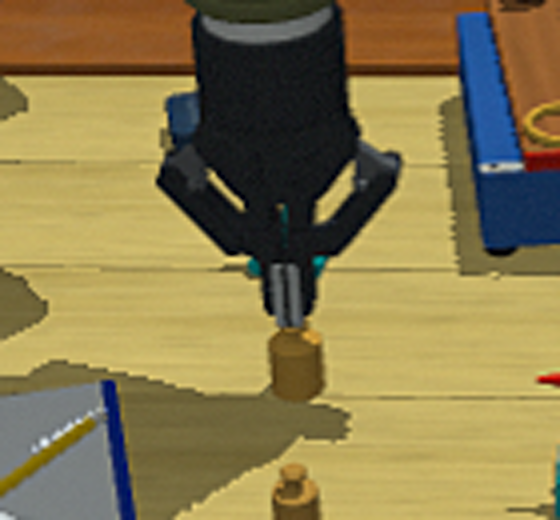

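Run:
```python
from h import *
for n in["scene","side"]:
    a=cam(n);P=cloud(a);m=(abs(P[...,0]-.436)<.05)&(abs(P[...,1]+.175)<.05)&(P[...,2]>.006)&(P[...,2]<.12)
    hsv=cv2.cvtColor(a["frame"],cv2.COLOR_RGB2HSV);b=m&(hsv[...,1]>90)&(hsv[...,0]>8)&(hsv[...,0]<25)
    for k,t in((b,"brass"),(m&(hsv[...,1]<=70),"finger")):
        q=P[k];print(n,t,len(q),np.percentile(q,[2,50,98],axis=0).round(4).tolist())
a=cam("scene");cv2.imwrite("pics/s4.png",cv2.resize(a["frame"][200:320,190:330],(700,600),interpolation=2)[...,::-1])
```

```text
scene brass 269 [[0.4195, -0.1904, 0.0071], [0.4284, -0.1829, 0.0284], [0.4788, -0.1655, 0.1109]]
scene finger 392 [[0.3947, -0.1937, 0.0511], [0.4272, -0.1875, 0.0963], [0.4725, -0.167, 0.1188]]
side brass 258 [[0.3968, -0.1897, 0.0072], [0.4373, -0.1822, 0.029], [0.4715, -0.1625, 0.1174]]
side finger 533 [[0.3949, -0.1926, 0.0494], [0.4329, -0.1852, 0.0976], [0.4744, -0.1664, 0.1193]]
```

View pics/s4.png

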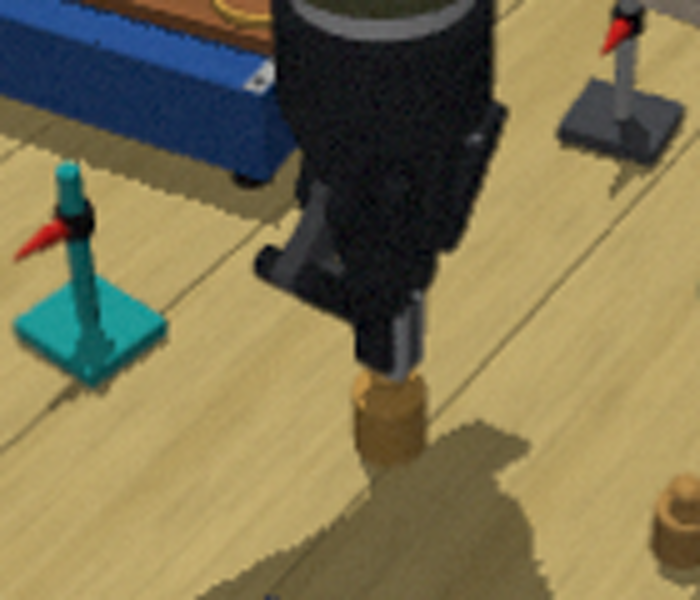

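Run:
```python
from h import *
print(env.tip_reach,[a for a in dir(env) if a[0]!="_"]); s=env.observe(); print(s["position"],s["q"],s["ft_force"],s["grip_width"],s["gripper_force"])
for n in["scene","side"]:
    a=cam(n);P=cloud(a);m=(abs(P[...,0]-.436)<.05)&(abs(P[...,1]+.175)<.05)&(P[...,2]<.12)
    hsv=cv2.cvtColor(a["frame"],cv2.COLOR_RGB2HSV);k=m&(hsv[...,1]<=80)&(P[...,2]>.02)
    v,u=np.where(k);i=np.argsort(P[k][:,2])[:6];print(n,P[k][i].round(4).tolist(),np.c_[u,v][i].tolist())
```

```text
0.017 ['MotionError', 'close_job', 'observe', 'tip_reach']
[ 0.43398592 -0.17497617  0.02592571] [-3.65019222e+01  2.77433906e+01  1.02182423e+02  1.11553184e-03
  5.00749194e+01 -3.65041590e+01] [0.27172558 0.55568502 1.00262919] -0.00014191188825112377 0.0
scene [[0.4284, -0.1822, 0.0452], [0.4289, -0.1842, 0.046], [0.4288, -0.1866, 0.0474], [0.4293, -0.1839, 0.0481], [0.43, -0.1857, 0.0486], [0.4408, -0.1875, 0.0486]] [[268, 275], [269, 275], [270, 275], [269, 274], [270, 274], [274, 271]]
side [[0.4344, -0.1837, 0.0452], [0.4366, -0.1843, 0.0456], [0.4325, -0.1845, 0.0457], [0.4304, -0.1847, 0.0458], [0.4389, -0.1849, 0.046], [0.441, -0.185, 0.0461]] [[232, 251], [233, 251], [231, 251], [230, 251], [234, 251], [235, 251]]
```

Run:
```python
from h import *
import pickle
for n in["scene","side"]:
    a=pickle.load(open(n+".pkl","rb"));P=cloud(a);m=(abs(P[...,0]-.55)<.08)&(abs(P[...,1])<.05)&(P[...,2]>.13)&(P[...,2]<.4)&(a["depth"]>0)
    z=P[m];i=np.argsort(z[:,2])[:8];print(n,z[i].round(4).tolist())
```

```text
scene [[0.5038, 0.0022, 0.2434], [0.5964, -0.0069, 0.2435], [0.5034, -0.006, 0.2437], [0.5955, 0.0085, 0.2446], [0.5946, -0.0003, 0.2448], [0.5023, -0.0097, 0.2451], [0.5023, -0.002, 0.2452], [0.502, 0.0056, 0.2454]]
side [[0.5965, -0.0101, 0.2464], [0.5022, -0.0096, 0.2465], [0.5083, -0.0034, 0.2466], [0.5943, -0.0118, 0.247], [0.5046, -0.0116, 0.2472], [0.5987, -0.0127, 0.2473], [0.5069, -0.0124, 0.2474], [0.5986, -0.0076, 0.2478]]
```

>>> move_arm(
  motion=[
    [[0, 0, 0], [0, 0, 0]],
    [[0, 0, 0], [0, 0, 0]],
    [[0, 0, 0], [0, 0, 0]],
    [[0, 0, 0], [0, 0, 0]],
    [[0, 0, 0], [0, 0, 0]],
    [[0, 0, 0], [0, 0, 0]],
    [[0, 0, 0], [0, 0, 0]],
    [[0, 0, 0], [0, 0, 0]],
    [[0, 0, 0.2], [0, 0, 0]],
    [[0, 0, 0.2], [0, 0, 0]],
    [[0, 0, 0.2], [0, 0, 0]],
    [[0, 0, 0.16], [0, 0, 0]],
    [[0, 0, 0], [0, 0, 0]],
    [[0, 0, 0], [0, 0, 0]],
  ],
  claw=0,
)

```text
time_s: 5.3
position: [0.4339, -0.175, -0.0123]
tool_rot: [[-0.0, 1.0, -0.0], [1.0, 0.0, 0.0], [0.0, -0.0, -1.0]]
ft_force: [-0.3, 0.2, 0.3]
grip_width: 0.0853
gripper_force: 0.0
```

>>> move_arm(
  motion=[
    [[0, 0, 0], [0, 0, 0]],
    [[0, 0, 0], [0, 0, 0]],
    [[0, 0, 0], [0, 0, 0]],
    [[0, 0, 0], [0, 0, 0]],
    [[0, 0, 0], [0, 0, 0]],
    [[0, 0, 0], [0, 0, 0]],
    [[0, 0, 0], [0, 0, 0]],
    [[0, 0, 0], [0, 0, 0]],
    [[0, 0, 0], [0, 0, 0]],
  ],
  claw=1,
  force=30,
)

```text
time_s: 6.2
position: [0.4342, -0.1751, -0.0117]
tool_rot: [[-0.0, 1.0, 0.001], [1.0, 0.0, -0.0], [-0.0, 0.001, -1.0]]
ft_force: [0.3, 1.3, 5.8]
grip_width: 0.0264
gripper_force: 29.5
```

>>> move_arm(
  motion=[
    [[0, 0, -0.2], [0, 0, 0]],
    [[0, 0, -0.4], [0, 0, 0]],
    [[0, 0, -0.6], [0, 0, 0]],
    [[0, 0, -0.6], [0, 0, 0]],
    [[0, 0, -0.4], [0, 0, 0]],
    [[0, 0, -0.2], [0, 0, 0]],
    [[0.2, 0.17, 0], [0, 0, 0]],
    [[0.4, 0.32, 0], [0, 0, 0]],
    [[0.5, 0.41, 0], [0, 0, 0]],
    [[0.5, 0.41, 0], [0, 0, 0]],
    [[0.5, 0.41, 0], [0, 0, 0]],
    [[0.5, 0.41, 0], [0, 0, 0]],
    [[0.5, 0.4, 0], [0, 0, 0]],
    [[0.2, 0.16, 0], [0, 0, 0]],
    [[0.1, 0.08, 0], [0, 0, 0]],
    [[0, 0, 0], [0, 0, 0]],
    [[0, 0, 0], [0, 0, 0]],
  ],
)

```text
time_s: 7.9
position: [0.5719, -0.0056, 0.1076]
tool_rot: [[0.001, 1.0, -0.001], [1.0, -0.001, -0.0], [-0.0, -0.001, -1.0]]
ft_force: [-0.9, -0.4, -2.9]
grip_width: 0.0264
gripper_force: 30.3
```

Run:
```python
from h import *
s=env.observe();print(s["position"],s["grip_width"],s["ft_force"])
out=[]
for n in["scene","side"]:
    a=cam(n);P=cloud(a);out.append(a["frame"])
    hsv=cv2.cvtColor(a["frame"],cv2.COLOR_RGB2HSV);H,S,V=[hsv[...,i].astype(int) for i in range(3)]
    m=(abs(P[...,0]-s["position"][0])<.03)&(abs(P[...,1]-s["position"][1])<.03)&(P[...,2]>.085)&(P[...,2]<.2)&(S>90)&(H>8)&(H<27)
    q=P[m];print(n,len(q),np.percentile(q,[1,50,99],axis=0).round(4).tolist())
    # ring bounding: brass points z .07-.078
    r=(abs(P[...,0]-.5725)<.04)&(abs(P[...,1]+.005)<.04)&(P[...,2]>.071)&(P[...,2]<.08)&(S>90)&(H>14)&(H<28)&(V>110)
    v,u=np.where(r)
    if len(u)>10:
        e=cv2.fitEllipse(cv2.convexHull(np.c_[u,v].astype(np.int32)));print("ring",len(u),e,plane(a,[e[0]],.075))
cv2.imwrite("pics/s5.png",np.hstack([cv2.resize(out[0][130:250,190:310],(400,400)),cv2.resize(out[1][120:240,240:360],(400,400))])[...,::-1])
```

```text
[ 0.57188282 -0.00562079  0.10758748] 0.02641005068538798 [-0.859912   -0.44038007 -2.9213715 ]
scene 141 [[0.5483, -0.0214, 0.1191], [0.5698, -0.0178, 0.1416], [0.5881, 0.0008, 0.183]]
ring 67 ((242.21725463867188, 197.6585693359375), (12.333955764770508, 20.87484359741211), 84.11251831054688) [[ 0.57314131 -0.00723298  0.075     ]]
side 231 [[0.5464, -0.0217, 0.1201], [0.5714, -0.0144, 0.1431], [0.5984, 0.0036, 0.1849]]
ring 98 ((301.2769775390625, 200.48684692382812), (11.372763633728027, 22.479459762573242), 90.39579010009766) [[ 0.5731213  -0.00743269  0.075     ]]
```

View pics/s5.png

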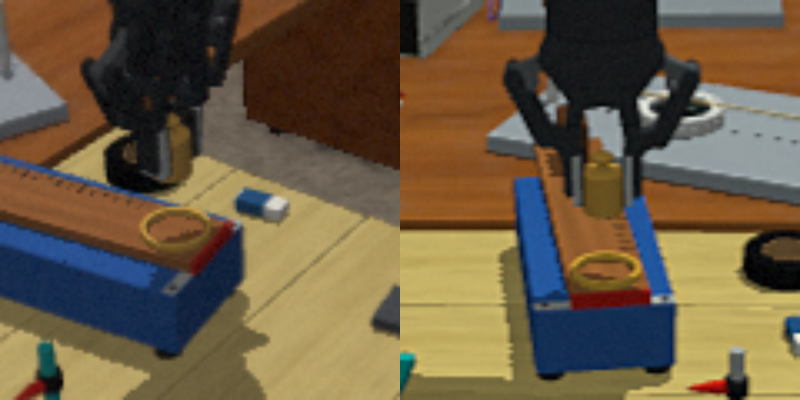

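>>> move_arm(
  motion=[
    [[-0.02, 0.02, 0.2], [0, 0, 0]],
    [[0, 0, 0.3], [0, 0, 0]],
    [[0, 0, 0.2], [0, 0, 0]],
    [[0, 0, 0.1], [0, 0, 0]],
    [[0, 0, 0.08], [0, 0, 0]],
    [[0, 0, 0.06], [0, 0, 0]],
    [[0, 0, 0.03], [0, 0, 0]],
    [[0, 0, 0], [0, 0, 0]],
    [[0, 0, 0], [0, 0, 0]],
    [[0, 0, 0], [0, 0, 0]],
  ],
)

```text
time_s: 9.0
position: [0.5736, -0.006, 0.0597]
tool_rot: [[-0.0, 1.0, 0.0], [1.0, 0.0, -0.0], [-0.0, 0.0, -1.0]]
ft_force: [-0.0, 0.4, -2.5]
grip_width: 0.0271
gripper_force: 30.3
```

Run:
```python
from h import *
s=env.observe();print(s["position"],s["grip_width"],s["ft_force"])
out=[cam(n)["frame"] for n in["scene","side"]]
cv2.imwrite("pics/s6.png",np.hstack([cv2.resize(out[0][170:230,215:275],(400,400)),cv2.resize(out[1][165:225,270:330],(400,400))])[...,::-1])
```

```text
[ 0.57362527 -0.00600811  0.05966858] 0.02705673272125718 [-0.04076855  0.36847493 -2.53880076]
```

View pics/s6.png

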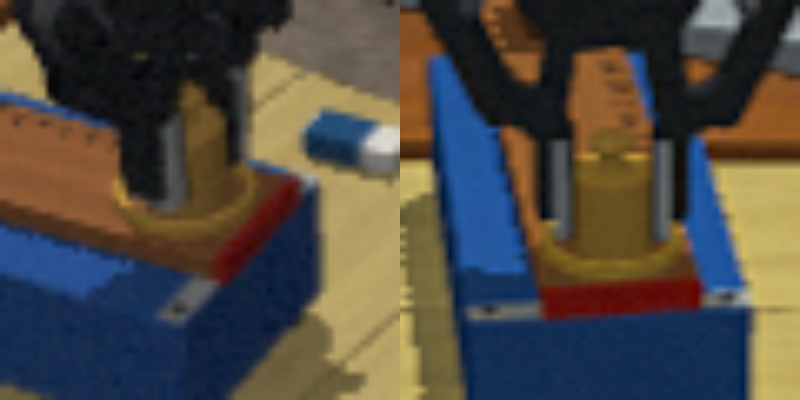

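>>> move_arm(
  motion=[
    [[0, 0, 0.016], [0, 0, 0]],
    [[0, 0, 0], [0, 0, 0]],
    [[0, 0, 0], [0, 0, 0]],
  ],
)

```text
time_s: 9.4
position: [0.5734, -0.006, 0.0586]
tool_rot: [[0.0, 1.0, -0.0], [1.0, -0.0, 0.0], [0.0, -0.0, -1.0]]
ft_force: [-0.5, -0.5, -1.7]
grip_width: 0.0271
gripper_force: 30.3
```

>>> move_arm(
  motion=[
    [[0, 0, 0], [0, 0, 0]],
    [[0, 0, 0], [0, 0, 0]],
    [[0, 0, 0], [0, 0, 0]],
    [[0, 0, 0], [0, 0, 0]],
    [[0, 0, 0], [0, 0, 0]],
    [[0, 0, 0], [0, 0, 0]],
    [[0, 0, 0], [0, 0, 0]],
    [[0, 0, 0], [0, 0, 0]],
    [[0, 0, -0.2], [0, 0, 0]],
    [[0, 0, -0.5], [0, 0, 0]],
    [[0, 0, -0.6], [0, 0, 0]],
    [[0, 0, -0.6], [0, 0, 0]],
    [[0, 0, -0.4], [0, 0, 0]],
    [[0, 0, 0], [0, 0, 0]],
    [[0, 0, 0], [0, 0, 0]],
  ],
  claw=0,
)

```text
time_s: 10.9
position: [0.5733, -0.0059, 0.1737]
tool_rot: [[-0.0, 1.0, 0.0], [1.0, 0.0, -0.0], [-0.0, 0.0, -1.0]]
ft_force: [-0.1, 1.0, -0.3]
grip_width: 0.0854
gripper_force: 0.0
```

```bash
cat > m2.py <<'E'
from h import *
s=env.observe();print(s["position"],s["ft_force"])
a=cam("wrist");P=cloud(a);cv2.imwrite("pics/w7.png",a["frame"][...,::-1])
for n in["scene","side"]:
    a=cam(n);P=cloud(a);hsv=cv2.cvtColor(a["frame"],cv2.COLOR_RGB2HSV);H,S,V=[hsv[...,i].astype(int) for i in range(3)]
    m=(abs(P[...,0]-.573)<.022)&(abs(P[...,1]+.006)<.022)&(P[...,2]>.082)&(P[...,2]<.125)&(S>90)
    print(n,"weight",np.percentile(P[m],[1,50,99],axis=0).round(4).tolist())
    g=(P[...,2]>.08)&(P[...,2]<.125)&(abs(P[...,0]-.54)<.04)&(abs(P[...,1]-.2)<.05)
    t=g&(P[...,2]>.107);print("grip",g.sum(),np.percentile(P[g],[2,50,98],axis=0).round(4).tolist(),"top",P[t].mean(0) if t.any() else 0)
    red=((H<6)|(H>174))&(S>170)&(V>90)&(P[...,2]>.062)&(abs(P[...,0]-.578)<.035)&(abs(P[...,1]+.035)<.02)
    print("red end",P[red].mean(0).round(4))
E
python3 m2.py
```

```text
[ 0.5732824  -0.00593938  0.17367481] [-0.06184011  0.99856921 -0.32192884]
scene weight [[0.5592, -0.0225, 0.0825], [0.5684, -0.0119, 0.0986], [0.5862, 0.0046, 0.1133]]
grip 279 [[0.5272, 0.1704, 0.0805], [0.5342, 0.1877, 0.1005], [0.553, 0.2142, 0.1115]] top [0.53977166 0.1924702  0.10976682]
red end [ 0.5742 -0.0354  0.0694]
side weight [[0.561, -0.0223, 0.0825], [0.5752, -0.0126, 0.0983], [0.5889, 0.0035, 0.1135]]
grip 154 [[0.527, 0.1703, 0.0817], [0.5409, 0.1787, 0.1024], [0.553, 0.2182, 0.1119]] top [0.54088907 0.1940261  0.10992353]
red end [ 0.5782 -0.0344  0.0672]
```

View pics/w7.png

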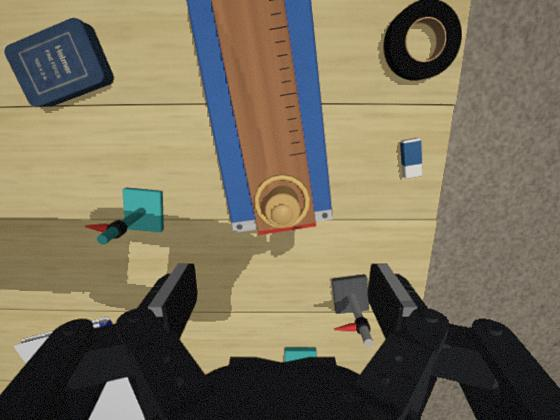

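>>> move_arm(
  motion=[
    [[0.4, -0.07, 0], [0, 0, 0]],
    [[0.64, -0.11, 0], [0, 0, 0]],
    [[0.64, -0.11, 0], [0, 0, 0]],
    [[0.64, -0.11, 0], [0, 0, 0]],
    [[0.64, -0.11, 0], [0, 0, 0]],
    [[0.64, -0.11, 0], [0, 0, 0]],
    [[0.42, -0.06, 0], [0, 0, 0]],
    [[0, 0, 0], [0, 0, -0.4]],
    [[0, 0, 0], [0, 0, -0.4]],
    [[0, 0, 0], [0, 0, -0.36]],
    [[0, 0, 0.4], [0, 0, 0]],
    [[0, 0, 0.6], [0, 0, 0]],
    [[0, 0, 0.6], [0, 0, 0]],
    [[0, 0, 0.4], [0, 0, 0]],
    [[0, 0, 0], [0, 0, 0]],
    [[0, 0, 0], [0, 0, 0]],
  ],
)

```text
time_s: 12.65
position: [0.5395, 0.195, 0.0737]
tool_rot: [[-0.161, 0.987, -0.001], [0.987, 0.161, -0.0], [0.0, -0.001, -1.0]]
ft_force: [-0.6, 0.7, 0.2]
grip_width: 0.085
gripper_force: 0.0
```

Run:
```python
from h import *
s=env.observe();print(s["position"],np.degrees(np.arctan2(s["tool_rot"][1][1],s["tool_rot"][0][1])),s["ft_force"])
out=[cam(n)["frame"] for n in["scene","side"]]
cv2.imwrite("pics/s8.png",np.hstack([cv2.resize(out[0][110:230,130:270],(400,343)),cv2.resize(out[1][90:230,240:360],(400,467))[:343]])[...,::-1])
```

```text
[0.53952423 0.19501475 0.07365523] 9.27709708769033 [-0.61990281  0.74105698  0.22731771]
```

View pics/s8.png

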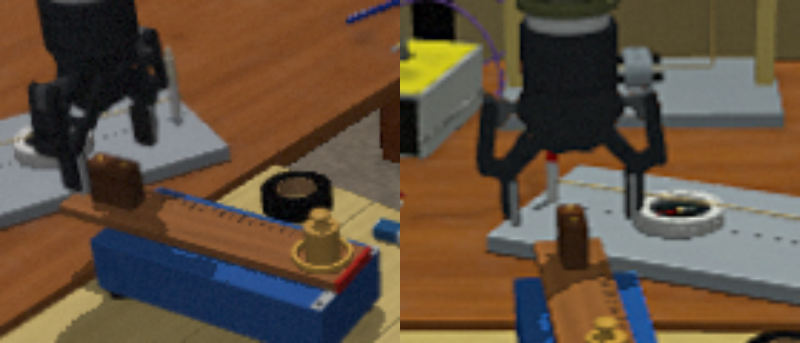

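>>> move_arm(
  motion=[
    [[0, 0, 0.2], [0, 0, 0]],
    [[0, 0, 0.15], [0, 0, 0]],
    [[0, 0, 0], [0, 0, 0]],
    [[0, 0, 0], [0, 0, 0]],
  ],
)

```text
time_s: 13.15
position: [0.5394, 0.195, 0.056]
tool_rot: [[-0.161, 0.987, -0.0], [0.987, 0.161, -0.0], [0.0, -0.0, -1.0]]
ft_force: [0.2, -0.9, 0.6]
grip_width: 0.0854
gripper_force: 0.0
```

>>> move_arm(
  motion=[
    [[0, 0, 0], [0, 0, 0]],
    [[0, 0, 0], [0, 0, 0]],
    [[0, 0, 0], [0, 0, 0]],
    [[0, 0, 0], [0, 0, 0]],
    [[0, 0, 0], [0, 0, 0]],
    [[0, 0, 0], [0, 0, 0]],
    [[0, 0, 0], [0, 0, 0]],
    [[0, 0, 0], [0, 0, 0]],
    [[0, 0, 0], [0, 0, 0]],
    [[0, 0, 0], [0, 0, 0]],
  ],
  claw=1,
  force=60,
)

```text
time_s: 14.15
position: [0.5396, 0.1951, 0.0564]
tool_rot: [[-0.161, 0.987, 0.001], [0.987, 0.161, 0.0], [0.0, 0.001, -1.0]]
ft_force: [0.4, 0.5, 4.7]
grip_width: 0.0213
gripper_force: 59.4
```

```bash
python3 m2.py
```

```text
[0.53963767 0.19506908 0.05635723] [0.44692823 0.53881502 4.69156327]
scene weight [[0.5596, -0.0218, 0.0829], [0.569, -0.0122, 0.0987], [0.5856, 0.0038, 0.1131]]
grip 338 [[0.5064, 0.1706, 0.081], [0.5344, 0.1819, 0.1059], [0.5698, 0.2057, 0.1243]] top [0.54258912 0.18528246 0.11543855]
red end [ 0.5753 -0.0356  0.0698]
side weight [[0.5611, -0.0229, 0.0827], [0.5753, -0.0125, 0.098], [0.5889, 0.0013, 0.1134]]
grip 328 [[0.5102, 0.1711, 0.0817], [0.5425, 0.1844, 0.1057], [0.5712, 0.2108, 0.1246]] top [0.54191179 0.18914398 0.11479936]
red end [ 0.5784 -0.0346  0.0674]
```

>>> move_arm(
  motion=[
    [[0, 0, 0.01], [0, 0, 0]],
    [[-0.05, -0.001, 0], [0, 0, 0]],
    [[-0.1, -0.002, 0], [0, 0, 0]],
    [[-0.15, -0.003, 0], [0, 0, 0]],
    [[-0.2, -0.004, 0], [0, 0, 0]],
    [[-0.2, -0.004, 0], [0, 0, 0]],
    [[-0.2, -0.004, 0], [0, 0, 0]],
    [[-0.2, -0.004, 0], [0, 0, 0]],
    [[-0.2, -0.004, 0], [0, 0, 0]],
    [[-0.2, -0.004, 0], [0, 0, 0]],
    [[-0.2, -0.004, 0], [0, 0, 0]],
    [[-0.2, -0.004, 0], [0, 0, 0]],
    [[-0.15, -0.003, 0], [0, 0, 0]],
    [[-0.1, -0.002, 0], [0, 0, 0]],
    [[-0.05, -0.001, 0], [0, 0, 0]],
    [[0, 0, 0], [0, 0, 0]],
    [[0, 0, 0], [0, 0, 0]],
    [[0, 0, 0], [0, 0, 0]],
  ],
)

```text
time_s: 16.1
position: [0.5553, 0.0868, 0.0563]
tool_rot: [[-0.161, 0.987, 0.001], [0.987, 0.161, 0.001], [0.001, 0.001, -1.0]]
ft_force: [-1.0, 4.1, 9.6]
grip_width: 0.0213
gripper_force: 60.4
```

```bash
cat > m3.py <<'E'
from h import *
import sys
s=env.observe();print(s["position"],s["ft_force"],s["wrist_torque"],s["grip_width"])
uu=np.array([-np.sin(np.radians(8.07)),np.cos(np.radians(8.07))]);ux=np.array([uu[1],-uu[0]])
out=[]
for n in["scene","side"]:
    a=cam(n);P=cloud(a);out.append(a["frame"]);hsv=cv2.cvtColor(a["frame"],cv2.COLOR_RGB2HSV);H,S,V=[hsv[...,i].astype(int) for i in range(3)]
    red=((H<6)|(H>174))&(S>150)&(V>70)&(P[...,2]>.05)&(P[...,2]<.08)&(a["depth"]>0)
    g=red&(np.hypot(P[...,0]-.645,P[...,1]+.151)<.025)&(P[...,0]>.628)
    e=red&(abs(P[...,0]-.592)<.034)&(P[...,1]<-.09)&(P[...,1]>-.2)
    f=e&(P[...,2]<.0675)
    print(n,"gauge s,x",(P[g][:,:2]@uu).mean().round(4),(P[g][:,:2]@ux).min().round(4),"end",e.sum(),"s med/min",np.median(P[e][:,:2]@uu).round(4),np.percentile(P[e][:,:2]@uu,4).round(4),"face",(P[f][:,:2]@uu).mean().round(4) if f.any() else 0,"x rng",np.percentile(P[e][:,:2]@ux,[1,99]).round(4),"z",np.percentile(P[e][:,2],[2,98]).round(4))
if len(sys.argv)>1: cv2.imwrite(sys.argv[1],np.hstack([cv2.resize(out[0][130:270,200:340],(400,400)),cv2.resize(out[1][150:290,260:400],(400,400))])[...,::-1])
E
python3 m3.py
```

```text
[0.55526327 0.08679272 0.05634723] [-0.96300227  4.07566973  9.55922816] [ 0.56976283  0.3447053  -0.10538852] 0.021310041359581068
scene gauge s,x -0.2432 0.6066 end 44 s med/min -0.2258 -0.2279 face -0.2269 x rng [0.5392 0.5896] z [0.0642 0.071 ]
side gauge s,x -0.242 0.6042 end 123 s med/min -0.2244 -0.227 face -0.2244 x rng [0.5405 0.5924] z [0.0601 0.0713]
```

>>> move_arm(
  motion=[
    [[-0.04, -0.001, 0], [0, 0, 0]],
    [[-0.06, -0.001, 0], [0, 0, 0]],
    [[-0.08, -0.001, 0], [0, 0, 0]],
    [[-0.06, -0.001, 0], [0, 0, 0]],
    [[-0.04, -0.001, 0], [0, 0, 0]],
    [[-0.01, 0, 0], [0, 0, 0]],
    [[0, 0, 0], [0, 0, 0]],
    [[0, 0, 0], [0, 0, 0]],
    [[0, 0, 0], [0, 0, 0]],
    [[0, 0, 0], [0, 0, 0]],
    [[0, 0, 0], [0, 0, 0]],
  ],
)

```text
time_s: 17.3
position: [0.5573, 0.073, 0.0563]
tool_rot: [[-0.161, 0.987, 0.001], [0.987, 0.161, 0.002], [0.002, 0.001, -1.0]]
ft_force: [-1.5, 7.4, 10.4]
grip_width: 0.0212
gripper_force: 60.4
```

```bash
python3 m3.py pics/s9.png
```

```text
[0.55725058 0.07297776 0.05634223] [-1.46591295  7.35820678 10.40085637] [ 0.94359778  0.33513143 -0.13114056] 0.021185334683072578
scene gauge s,x -0.2431 0.6065 end 47 s med/min -0.2399 -0.2417 face -0.2407 x rng [0.54  0.592] z [0.0636 0.0712]
side gauge s,x -0.2417 0.6048 end 123 s med/min -0.238 -0.2419 face -0.2378 x rng [0.5405 0.5921] z [0.0602 0.0713]
```

View pics/s9.png

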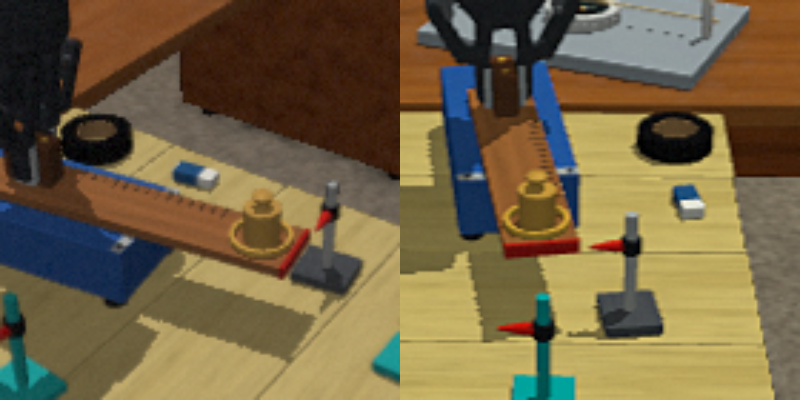

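```bash
python3 -c "
from rig import env
print(env.close_job())"
```

```text
the job is handed in; nothing more can be done
None
```

I handed the job in with the largest weight standing let go in the ring and the beam's red end measured about 1–2 mm from level with the pointer. The beam is held, flat on the block and clear of the gauge; my first grasp closed just above the weight, so I lowered the gripper and gripped again, and no verdict came back.

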